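Clip the light cover onto the microplate shaker

TASK

Put the dark cover over the tray on the microplate shaker and press it straight down until the clips at both ends have snapped under the tray's rim, so that it sits level and fully home, then let go. The tray stands wherever the shaker's drive happened to stop, a little off centre, on soft mounts that give as you press: feel for the rim, do not press the mounts right down to their stop, and leave the bottle, the beaker and the timer where they are.

Things in the scene. Friction and masses are not known exactly. Their poses are not given: they have to be found in the camera images.
- shaker: compact pale microplate shaker, fixed, 160 (x) x 170 (y) mm, sloped control panel on its -x side; origin at the centre of its underside. On top, parallel to it, an aluminium tray with a 96-well plate. The tray stands where its drive stopped, up to 6.5 mm off centre in x and in y (not reported: see or feel it); the idle drive can be pushed sideways with about 3 N, within +-7.5 mm.
- tray_home (a point): where the centre of the tray's rim (top face) would be if the tray stood centred, 102 mm above the worktop; axes as the shaker. The rim is a flange 104 (x) x 146 (y) x 5 mm thick, the wall below it set back 6.5 mm. The clip hooks go under this flange.
- tray (a joint): how far the tray has sunk on its soft mounts, m: 0 free, about 0.5 mm per newton pressed on it, hard stop at 0.016; it springs back and stays level.
- cover: loose dark cover, about 0.3 kg, 122 (x) x 164 (y) x 68 mm high, standing right way up on the worktop; works either way round (half turn). Origin at the centre of its lower edge, z up. Its flat top, 90 x 132 mm, is at z = 40 mm, with ribbed thumb areas at y = +-52 mm, just inside the clips. On each y end a steel clip arm 28 mm wide.
- cover_handle (a point): middle of the bridge handle's bar, 60 mm above the cover's origin, same axes. The bar is 20 (x) x 64 (y) x 16 mm high and stands 12 mm clear of the cover's flat top.
- cover_ledge (a point): centre of the ledge inside the cover that lands on the rim, 22 mm above the lower edge, same axes. The skirt goes round the rim with 1.5 mm play; its hem flares to 3.5 mm play at the lower edge, so further off centre it stands on the rim, on the side to which the tray is off. The clips' ramps meet the rim 13 to 18 mm before home, need most force 8.5 mm before home, then snap.
- clip_left (a joint): spring hinge of the clip arm at the cover's +y end, rad: 0 = closed, grows to 0.1 to 0.25 as the rim pushes the hook outward. Both clips together take about 10 to 20 N of downward force to pass the rim.
- clip_right (a joint): the same for the clip arm at the cover's -y end.
- balance: analytical balance, fixed, between the shaker and the cover, 200 mm wide (y); origin at the centre of its underside. Its front panel is 80 mm high and ends 0.19 m in front (-x) of the origin; its glass case, 0.39 m high, starts 0.06 m in front of the origin. Carry things past its front.
- bottle_white: white screw-cap bottle, 52 mm across, 91 mm high, standing at the back; origin at the centre of its underside. Leave it.
- beaker: glass beaker with brown contents, 75 mm across, 107 mm high, standing at the back; origin at the centre of its underside. Leave it.
- timer: white bench timer, 62 x 62 x 18 mm, lying at the back; origin at the centre of its underside. Leave it.

How it is judged (in metres and radians):
At the end, for the whole second after the job is handed in: The cover sits on the tray with its ledge no more than 2.5 mm above the height of tray_home (13 mm in all, so over the tray), level within 0.02 rad, both clip arms closed under the rim (under 0.06 rad), the cover at rest (z of cover_ledge in the frame of tray_home below 0.0025 m and distance between cover_ledge and tray_home below 0.013 m and angle between the z axis of cover and the z axis of tray_home, either way round below 0.02 rad and value of joint each of clip_left, clip_right below 0.06 rad and linear speed of cover below 0.01 m/s); the robot touches nothing.
It fails at once if the tray is pressed down to the stop of its soft mounts (sunk more than 15 mm) (value of joint tray above 0.015 m).
It fails at once if the bottle, the beaker or the timer is moved by more than 20 mm (distance of any of bottle_white, beaker, timer from where it was at the start of the episode above 0.02 m).
It also fails if it takes over 72 s, if anything falls off the work surface, if the arm or the gripper's body presses on something with over 40 N, if the wrist force passes 120 N, or if a joint passes its speed limit or range.

ROBOT

A 6-joint arm with a two-finger parallel gripper is mounted at the origin on a cart in front of the work surface, level with it; the furniture and walls round the work are solid. World frame = base frame: x ahead of the robot, y to its left, z up, the work surface at z = 0. Lengths are in m, angles in degrees, forces in N, time in s.
With the tool pointing down it reaches from about 0.375 to 0.9 m from the base axis. Payload 3.1 kg.
Tool frame: the origin (TCP) lies on the centre line of the jaws, within the pads' length; the fingertips stand 17 mm ahead of it and the grasp point (between the pads) lies 2 mm behind it; z points along the fingers, y is the line along which they close (so a half turn about z gives the same grasp; the last joint's range is limited). The gripper opens to 87 mm and grips with 3 to 60 N. Pads are 19 mm wide; open, the fingers measure 117 mm over their backs; the gripper's body (75 mm by 190 mm) begins 51 mm behind the grasp point.
Start: joints at [56.121, 30.224, 82.088, -0, 67.689, -10.227], TCP at [0.251, 0.572, 0.24] pointing down, gripper open.
Joint ranges: [-176.69, 176.69], [-43.24, 126.21], [12.49, 139.97], [-82, 262], [0, 151.66], [-163.58, 163.58]. Speed limits (degrees/s): [159.86, 159.86, 180, 180, 180, 180].

INTERFACE

Orientations are given as a 3x3 rotation matrix whose columns are the frame's x, y, z axes.
In Python, from rig import bot, imaging, finder gives the robot as it stands. The module is installed in compiled form; this text tells all that it offers.
- The arm moves only by the tool play_rows, never from a script. Its argument "motion" is a list that holds one entry, the list of rows, each a list of 6 numbers: the shift along the tool's x, y, z in m, then the turn, a rotation vector about the tool's x, y, z in degrees. In form: [[[dx, dy, dz, wx, wy, wz], ...]]. A call has 1 to 8 rows; each row is the pose to reach, as a shift and turn from the pose commanded when the call began, along the tool's axes at that moment; what a row does not reach only later rows make up. A row lasts 1/12 s, in which the tool goes at most 41.7 mm and 7.16 degrees, less where a joint would pass 70% of its speed; a pose out of reach is approached as far as the arm can. A call with a gripper value outside its range is refused whole. "fingers" is the finger opening in m, from 0 to 0.087, set as the call begins (left out, the last holds). The fingers move at their own pace and stop on an object; the grip force is fixed at half the most. Time passes only in rows, so rows that repeat a pose let the fingers close. It gives the time, the measured TCP pose, the force, the opening and the grip force at its end, in the units of the state.
- bot.read_state(): the state, without advancing time (a new reading comes with each control period).
- imaging.capture(name): name is "scene" or "top" or "wrist"; returns a dict with "frame" (480x640x3 uint8, red, green, blue), "camera_matrix" (3x3 intrinsics, pixels), "R" (3x3) and "t" (3): a world point X has camera coordinates R X + t. Camera axes: x right, y down, z forward; pixel columns grow to the right and rows downward; lengths in m; the calibration is good to about 2 mm. A picture is of the moment at which its call begins. There is no depth.
- bot.hand_in(): hands the job in; it is judged then, once.
Trained networks look in the newest picture that a camera, given by its name, has taken for a name from the list of things; names that differ only in an ending like _2 or _b are one class to them, and where a whole thing is asked for, a point or a joint stands for the part that bears it (a point fixed in the world has none). Each returns a list of dicts, best first, with "confidence" (0 to 1); they miss things now and then, are a little off and sometimes report something else, mostly with a low value. They report only what shows in the picture. A call takes as long as a camera call.
- finder.recognise(camera, name): "at" ([x, y, z] in m, in world coordinates, good to about 4 mm: the middle of the surface that is visible of it).
- finder.outline_of(camera, name): "pixels" (480x640 bool, what is visible of it).
The state is a dict: "time_s": time; "joint_positions": joint angles; "qvel": joint speeds; "tau": joint torques, N m; "position": TCP position; "tcp_rot": TCP orientation; "force": force on the tool from outside, world axes, zero at the start; "moment": the same for the moment, N m; "opening": opening from 0.0 (shut) to 1.0 (fully open); "grasp_force": force on a finger pad.
Only numpy, scipy, OpenCV 4.12 (cv2) and the standard library are available. Lean on these libraries where they do the work, as an engineer would, in place of code of your own. Each camera call takes 0.05 s, during which the arm holds its last target. There are 200 camera calls.

## Working session

There is one attempt and no reset: what is moved stays moved. The work goes in short steps, Python scripts to look and compute and a tool call to move; the robot and the scene stay as the last step left them, time stands still between calls to the robot, and variables do not carry over. Pictures are saved under pics/ and viewed, at most 10 in all, crops included, and the job is handed in when it is done.

Besides the shell and the picture viewer there is one more tool, called after ">>>" by a JSON object that holds its "method" and its "body", one argument or row to a line. play_rows: Moves the arm, as the interface text tells. Its arguments: {"type":"object","properties":{"motion":{"type":"array"},"fingers":{"type":"number"}},"required":["motion"]}

```bash
mkdir -p pics; python3 - <<'E'
from rig import bot, imaging, finder
import cv2,numpy as np
s=bot.read_state()
for k in("time_s","position","tcp_rot","force","moment","opening"):print(k,np.round(s[k],3).tolist())
ims=[]
for c in("scene","top","wrist"):
    d=imaging.capture(c);cv2.imwrite(f"pics/{c}0.png",d["frame"][:,:,::-1])
    print(c,np.round(-d["R"].T@d["t"],3),np.round(d["R"],2).tolist(),d["camera_matrix"][0,0])
    for n in("shaker","cover","cover_handle","balance","bottle_white","beaker","timer","tray"):
        r=finder.recognise(c,n)
        print(n,[(np.round(q["at"],3).tolist(),round(q["confidence"],2)) for q in r[:2]])
a=cv2.imread("pics/scene0.png");b=cv2.imread("pics/top0.png")
E
```

```text
time_s 0.0
position [0.25, 0.572, 0.239]
tcp_rot [[-0.916, 0.401, -0.001], [0.401, 0.916, -0.002], [0.0, -0.002, -1.0]]
force [-0.995, -0.052, -0.319]
moment [0.042, -0.008, -0.021]
opening 1.0
scene [0.384 0.642 1.127] [[-0.95, -0.32, 0.01], [-0.27, 0.78, -0.56], [0.17, -0.54, -0.83]] 543.9718710188281
shaker [([0.451, -0.254, 0.063], 0.66)]
cover [([0.533, 0.209, 0.041], 0.98)]
cover_handle [([0.537, 0.207, 0.045], 0.89)]
balance [([0.463, -0.29, 0.101], 0.21)]
bottle_white [([0.775, 0.131, 0.07], 0.6), ([0.72, -0.313, 0.019], 0.28)]
beaker [([0.755, 0.242, 0.059], 0.68)]
timer [([0.72, -0.318, 0.018], 0.66)]
tray [([0.466, -0.295, 0.1], 0.59)]
top [ 0.49  -0.05   1.358] [[-0.0, -1.0, 0.0], [-1.0, 0.0, -0.1], [0.1, -0.0, -1.0]] 509.64439542464504
shaker [([0.454, -0.289, 0.1], 0.85)]
cover [([0.535, 0.188, 0.041], 0.87)]
cover_handle [([0.537, 0.188, 0.04], 0.71)]
balance []
bottle_white []
beaker [([0.758, 0.252, 0.045], 0.89)]
timer [([0.718, -0.32, 0.009], 0.68)]
tray [([0.464, -0.3, 0.1], 0.87)]
wrist [0.175 0.607 0.385] [[0.4, 0.92, 0.0], [0.87, -0.38, 0.3], [0.28, -0.12, -0.95]] 364.80256440652596
shaker []
cover []
cover_handle []
balance []
bottle_white []
beaker []
timer []
tray []
```

View pics/scene0.png

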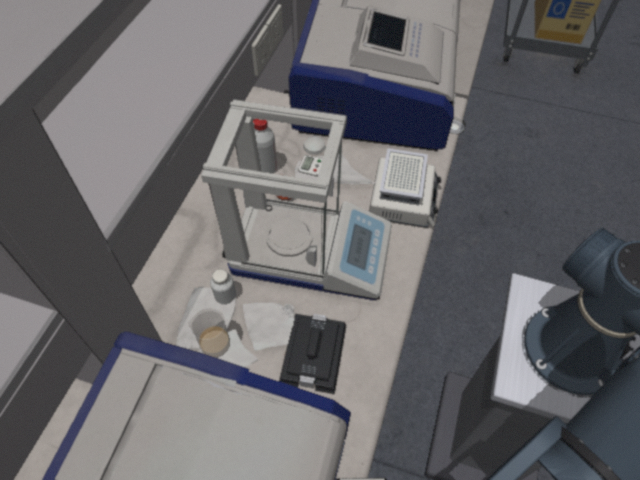

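View pics/top0.png

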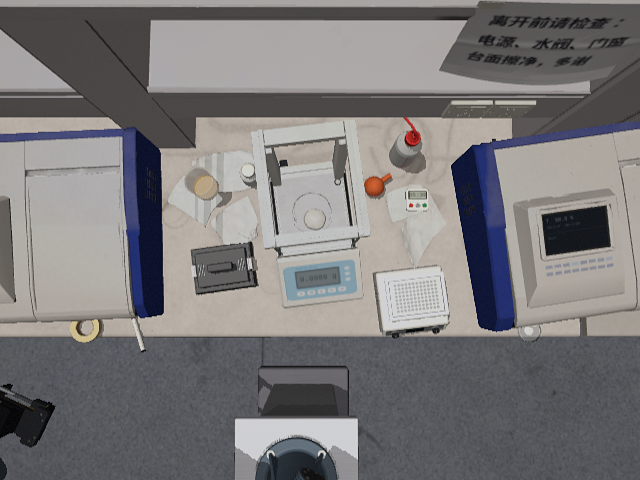

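The scene view shows the cover at about (313,352), the shaker at (405,185) and the balance between them. In the top view the cover is at (223,268), slightly yawed, the tray at (412,298), the balance front panel around (320,278) and a tall machine on the left ending at column 160.

```bash
cat > h.py <<'E'
from rig import bot, imaging, finder
import cv2,numpy as np
np.set_printoptions(suppress=True,precision=4)
def ray(d,px,z):
    px=np.atleast_2d(px).astype(float)
    v=np.c_[px,np.ones(len(px))]@np.linalg.inv(d["camera_matrix"]).T@d["R"]
    c=-d["R"].T@d["t"]
    return c+v*((z-c[2])/v[:,2])[:,None]
def proj(d,X):
    p=(np.atleast_2d(X)@d["R"].T+d["t"])@d["camera_matrix"].T
    return p[:,:2]/p[:,2:]
def tri(ds,pxs):
    A=[];b=[]
    for d,p in zip(ds,pxs):
        v=np.linalg.inv(d["camera_matrix"])@[p[0],p[1],1]@d["R"];v/=np.linalg.norm(v)
        M=np.eye(3)-np.outer(v,v);A.append(M);b.append(M@(-d["R"].T@d["t"]))
    x=np.linalg.lstsq(np.vstack(A),np.hstack(b),rcond=None)[0]
    return x
def totool(target):   # shift in tool axes from current TCP
    s=bot.read_state();return np.array(s["tcp_rot"]).T@(np.array(target)-s["position"])
E
python3 - <<'E'
from h import *
d=imaging.capture("top")
for n in("cover","tray","shaker"):
    o=finder.outline_of("top",n)[0];m=o["pixels"].astype(np.uint8)
    c=max(cv2.findContours(m,0,2)[0],key=cv2.contourArea)[:,0]
    z={"cover":.02,"tray":.102,"shaker":.08}[n]
    w=ray(d,c,z)[:,:2].astype(np.float32);r=cv2.minAreaRect(w)
    print(n,r,w.min(0),w.max(0),cv2.boundingRect(c))
print("machine R edge bot/top",ray(d,[[162,315],[133,320]],0),ray(d,[[133,320],[133,130]],.3))
print("balance front",ray(d,[[284,306],[363,298]],.03),"case",ray(d,[[275,262],[370,240]],.39),ray(d,[[277,252],[358,248]],.1))
print("machine right",ray(d,[[482,328],[455,165]],.3))
for n in ([.535,.19,.24],[.36,.2,.3]):print(totool(n))
E
```

```text
cover ((0.53585284948349, 0.19259822368621826), (0.12376686185598373, 0.17069363594055176), 7.324378967285156) [0.4688 0.1023] [0.6074 0.2791] (190, 241, 68, 54)
tray ((0.4626739025115967, -0.29587385058403015), (0.10681762546300888, 0.14920753240585327), 5.930231094360352) [ 0.4061 -0.3742] [ 0.5227 -0.2187] (384, 272, 65, 49)
shaker ((0.4495871961116791, -0.28923696279525757), (0.1672082245349884, 0.17613768577575684), 6.815855026245117) [ 0.3606 -0.3799] [ 0.5384 -0.1943] (373, 266, 76, 73)
machine R edge bot/top [[0.4137 0.3542 0.    ]
 [0.4008 0.4301 0.    ]] [[0.4205 0.3241 0.3   ]
 [0.82   0.337  0.3   ]]
balance front [[ 0.4377  0.0309  0.03  ]
 [ 0.4578 -0.1735  0.03  ]] case [[ 0.5347  0.0264  0.39  ]
 [ 0.5763 -0.1545  0.39  ]] [[ 0.5729  0.0445  0.1   ]
 [ 0.5824 -0.1559  0.1   ]]
machine right [[ 0.4027 -0.3919  0.3   ]
 [ 0.7433 -0.3459  0.3   ]]
[-0.4139 -0.2363 -0.0005]
[-0.2496 -0.2974 -0.0605]
```

>>> {"method": "play_rows", "body": {
  "motion": [
    [[-0.25, -0.297, -0.03, 0, 0, 59], [-0.25, -0.297, -0.03, 0, 0, 59], [-0.25, -0.297, -0.03, 0, 0, 59], [-0.25, -0.297, -0.03, 0, 0, 59], [-0.25, -0.297, -0.03, 0, 0, 59], [-0.25, -0.297, -0.03, 0, 0, 59], [-0.25, -0.297, -0.03, 0, 0, 59], [-0.25, -0.297, -0.03, 0, 0, 59]]
  ],
  "fingers": 0.06
}}

```text
time_s: 2.22
position: [0.3449, 0.252, 0.2656]
tcp_rot: [[-0.152, 0.988, 0.001], [0.988, 0.152, 0.0], [0.0, 0.001, -1.0]]
force: [0.8, 0.5, 0.7]
opening: 0.696
grasp_force: 0.0
```

```bash
python3 - <<'E'
from h import *
print(bot.read_state()["position"],np.array(bot.read_state()["tcp_rot"]),totool([.535,.20,.26]))
E
```

```text
[0.3449 0.252  0.2656] [[-0.152   0.9884  0.0009]
 [ 0.9884  0.152   0.0002]
 [ 0.0001  0.0009 -1.    ]] [-0.0803  0.18    0.0058]
```

>>> {"method": "play_rows", "body": {
  "motion": [
    [[-0.08, 0.18, 0.006, 0, 0, 1.4], [-0.08, 0.18, 0.006, 0, 0, 1.4], [-0.08, 0.18, 0.006, 0, 0, 1.4], [-0.08, 0.18, 0.006, 0, 0, 1.4], [-0.08, 0.18, 0.006, 0, 0, 1.4], [-0.08, 0.18, 0.006, 0, 0, 1.4], [-0.08, 0.18, 0.006, 0, 0, 1.4], [-0.08, 0.18, 0.006, 0, 0, 1.4]]
  ]
}}

```text
time_s: 2.88
position: [0.5341, 0.203, 0.2588]
tcp_rot: [[-0.133, 0.991, -0.002], [0.991, 0.133, -0.0], [0.0, -0.002, -1.0]]
force: [0.3, 0.1, -1.0]
opening: 0.69
grasp_force: 0.0
```

```bash
python3 - <<'E'
from h import *
s=bot.read_state();R=np.array(s["tcp_rot"]);print(s["position"],np.degrees(np.arctan2(R[1,1],R[0,1])))
d=imaging.capture("wrist");cv2.imwrite("pics/w1.png",d["frame"][:,:,::-1]);np.savez("w1.npz",**d)
for n in("cover","cover_handle"):print(n,[(q["at"],q["confidence"]) for q in finder.recognise("wrist",n)[:2]])
E
```

```text
[0.5341 0.203  0.2588] 7.638161202453227
cover [([0.543, 0.2042, 0.0402], 0.6)]
cover_handle [([0.538, 0.2087, 0.0418], 0.94)]
```

View pics/w1.png

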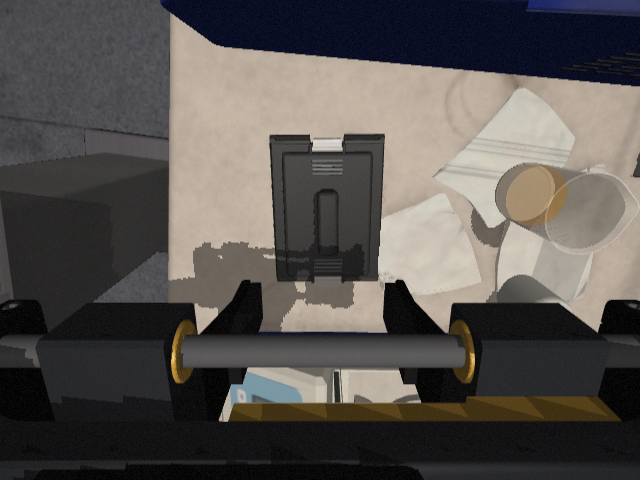

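Wrist view: the cover spans (270,134)–(384,282), the handle bar is at about (316–338, 189–256), centre (327,222); the fingers stand left and right of it below. I'll go lower for a second view.

>>> {"method": "play_rows", "body": {
  "motion": [
    [[0, 0, 0.09, 0, 0, 0], [0, 0, 0.09, 0, 0, 0], [0, 0, 0.09, 0, 0, 0], [0, 0, 0.09, 0, 0, 0], [0, 0, 0.09, 0, 0, 0]]
  ]
}}

```text
time_s: 3.45
position: [0.5352, 0.2036, 0.1702]
tcp_rot: [[-0.134, 0.991, 0.001], [0.991, 0.134, 0.0], [0.0, 0.001, -1.0]]
force: [0.6, -0.4, 0.6]
opening: 0.685
grasp_force: 0.0
```

```bash
python3 - <<'E'
from h import *
s=bot.read_state();R=np.array(s["tcp_rot"]);print(s["position"],np.degrees(np.arctan2(R[1,1],R[0,1])))
d=imaging.capture("wrist");np.savez("w2.npz",**d)
a=dict(np.load("w1.npz"))
A=cv2.resize(a["frame"][120:300,250:410],None,fx=3,fy=3,interpolation=2)
B=cv2.resize(d["frame"][60:330,240:430],None,fx=2,fy=2)
B=B[:540]
I=np.hstack([A,B[:,:320]] if False else [cv2.resize(A,(400,450)),cv2.resize(B,(380,540))[:450]])
I=np.clip(I.astype(float)*2.2,0,255).astype(np.uint8)
cv2.imwrite("pics/w12.png",I[:,:,::-1])
E
```

```text
[0.5352 0.2036 0.1702] 7.696592427095539
```

View pics/w12.png

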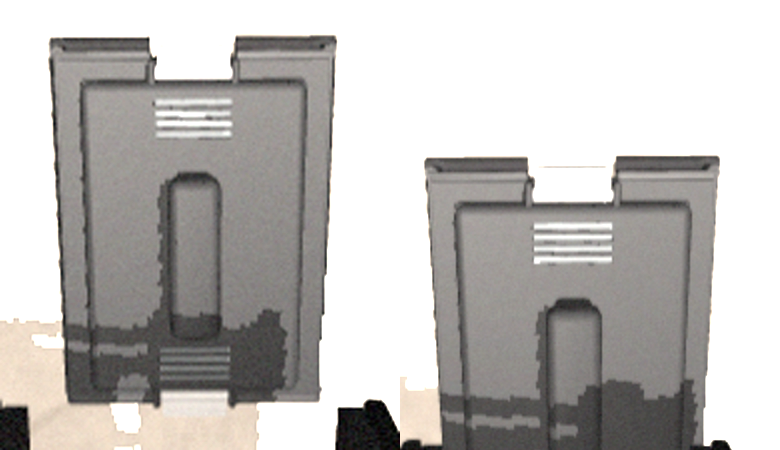

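Both views show the cover clearly: in the enlarged first one the bar is at (171–221, 175–337) and the flat top's far corners are at (82,82) and (304,82); in the second the same corners are at (456,205) and (690,205), the bar's far end at (572,306).

```bash
python3 - <<'E'
from h import *
a=dict(np.load("w1.npz"));b=dict(np.load("w2.npz"))
fa=lambda x,y:(250+x/2.5,120+y/2.5); fb=lambda x,y:(240+(x-400)/2,60+y/2)
L=tri([a,b],[fa(82,82),fb(456,205)]);Rr=tri([a,b],[fa(304,82),fb(690,205)]);F=tri([a,b],[fa(196,179),fb(574,306)])
print("topL",L,"topR",Rr,"w",np.linalg.norm(L-Rr),"barfar",F)
n=ray(a,fa(196,337),.068)[0];f=ray(a,fa(196,179),.068)[0];f2=ray(b,fb(574,306),.068)[0]
print("bar",f,f2,n,np.linalg.norm(f-n),(f+n)/2,"yaw",np.degrees(np.arctan2(-(f-n)[0],(f-n)[1])))
for q,w in((fa,a),):
    c=ray(w,[q(82,82),q(304,82),q(304,388),q(92,388)],.04);print(c,c.mean(0),np.linalg.norm(c[0]-c[1]),np.linalg.norm(c[1]-c[2]))
c=ray(b,[fb(456,205),fb(690,205)],.04);print(c)
print(totool([.535,.19,.061]))
E
```

```text
topL [0.4889 0.254  0.0406] topR [0.5742 0.2657 0.0441] w 0.08611129393340072 barfar [0.5376 0.2229 0.0448]
bar [0.5371 0.227  0.068 ] [0.5362 0.2283 0.068 ] [0.5456 0.1652 0.068 ] 0.06242603512841605 [0.5413 0.1961 0.068 ] yaw 7.8448682341384695
[[0.4889 0.2539 0.04  ]
 [0.5747 0.2653 0.04  ]
 [0.5968 0.138  0.04  ]
 [0.506  0.1258 0.04  ]] [0.5416 0.1958 0.04  ] 0.08650739462207005 0.1292674032550051
[[0.4888 0.254  0.04  ]
 [0.575  0.2655 0.04  ]]
[-0.0134 -0.0034  0.1102]
```

>>> {"method": "play_rows", "body": {
  "motion": [
    [[-0.008, 0.005, 0.03, 0, 0, 0], [-0.008, 0.005, 0.06, 0, 0, 0], [-0.008, 0.005, 0.085, 0, 0, 0], [-0.008, 0.005, 0.1, 0, 0, 0], [-0.008, 0.005, 0.107, 0, 0, 0], [-0.008, 0.005, 0.108, 0, 0, 0], [-0.008, 0.005, 0.108, 0, 0, 0], [-0.008, 0.005, 0.108, 0, 0, 0]]
  ]
}}

```text
time_s: 4.17
position: [0.5427, 0.1961, 0.0631]
tcp_rot: [[-0.133, 0.991, 0.004], [0.991, 0.133, 0.001], [0.0, 0.004, -1.0]]
force: [-0.1, 0.1, 0.4]
opening: 0.69
grasp_force: 0.0
```

>>> {"method": "play_rows", "body": {
  "motion": [
    [[0, 0, 0, 0, 0, 0], [0, 0, 0, 0, 0, 0], [0, 0, 0, 0, 0, 0], [0, 0, 0, 0, 0, 0], [0, 0, 0, 0, 0, 0], [0, 0, 0, 0, 0, 0], [0, 0, 0, 0, 0, 0], [0, 0, 0, 0, 0, 0]]
  ],
  "fingers": 0.0
}}

```text
time_s: 4.83
position: [0.5404, 0.1957, 0.0612]
tcp_rot: [[-0.134, 0.991, -0.002], [0.991, 0.133, -0.0], [-0.0, -0.002, -1.0]]
force: [-1.2, -0.7, 1.8]
opening: 0.228
grasp_force: 30.0
```

Grasp confirmed (20 mm bar). Before carrying, I'll let go and survey the tray with the same wrist camera so that its errors cancel.

>>> {"method": "play_rows", "body": {
  "motion": [
    [[0, 0, 0, 0, 0, 0], [0, 0, 0, 0, 0, 0], [0, 0, 0, 0, 0, 0], [0, 0, 0, 0, 0, 0], [0, 0, -0.04, 0, 0, 0], [0, 0, -0.08, 0, 0, 0], [0, 0, -0.12, 0, 0, 0], [0, 0, -0.16, 0, 0, 0]]
  ],
  "fingers": 0.06
}}

```text
time_s: 5.5
position: [0.5407, 0.1957, 0.2225]
tcp_rot: [[-0.133, 0.991, -0.001], [0.991, 0.133, -0.0], [-0.0, -0.001, -1.0]]
force: [1.1, 0.1, -0.9]
opening: 0.673
grasp_force: 0.0
```

```bash
python3 - <<'E'
from h import *
s=bot.read_state();print(s["position"],totool([.42,.02,.25]),totool([.46,-.28,.30]))
E
```

```text
[0.5407 0.1957 0.2225] [-0.1581 -0.1431 -0.0273] [-0.4607 -0.1434 -0.0773]
```

>>> {"method": "play_rows", "body": {
  "motion": [
    [[-0.008, -0.041, -0.01, 0, 0, 0], [-0.013, -0.082, -0.02, 0, 0, 0], [-0.019, -0.122, -0.03, 0, 0, 0], [-0.06, -0.128, -0.035, 0, 0, 0], [-0.1, -0.134, -0.04, 0, 0, 0], [-0.14, -0.14, -0.045, 0, 0, 0], [-0.18, -0.146, -0.05, 0, 0, 0], [-0.22, -0.15, -0.055, 0, 0, 0]]
  ]
}}

```text
time_s: 6.17
position: [0.4209, -0.0437, 0.2768]
tcp_rot: [[-0.134, 0.991, 0.001], [0.991, 0.134, -0.0], [-0.0, 0.001, -1.0]]
force: [0.4, 0.1, -1.3]
opening: 0.69
grasp_force: 0.0
```

>>> {"method": "play_rows", "body": {
  "motion": [
    [[-0.04, 0, 0, 0, 0, 0], [-0.08, 0, 0, 0, 0, 0], [-0.12, 0, 0, 0, 0, 0], [-0.16, 0.002, 0, 0, 0, 0], [-0.2, 0.004, 0, 0, 0, 0], [-0.235, 0.006, 0, 0, 0, 0], [-0.235, 0.007, 0, 0, 0, 0], [-0.235, 0.007, 0, 0, 0, 0]]
  ]
}}

```text
time_s: 6.83
position: [0.4601, -0.2761, 0.2758]
tcp_rot: [[-0.13, 0.992, 0.0], [0.992, 0.13, 0.0], [0.0, 0.0, -1.0]]
force: [-0.0, 1.4, -0.5]
opening: 0.688
grasp_force: 0.0
```

```bash
python3 - <<'E'
from h import *
s=bot.read_state();R=np.array(s["tcp_rot"]);print(s["position"],np.degrees(np.arctan2(R[1,1],R[0,1])))
d=imaging.capture("wrist");cv2.imwrite("pics/w3.png",d["frame"][:,:,::-1]);np.savez("w3.npz",**d)
for n in("tray","shaker"):print(n,[(q["at"],q["confidence"]) for q in finder.recognise("wrist",n)[:2]])
E
```

```text
[ 0.4601 -0.2761  0.2758] 7.474072404755789
tray [([0.4662, -0.2904, 0.1019], 0.78)]
shaker [([0.4601, -0.2797, 0.097], 0.92)]
```

View pics/w3.png

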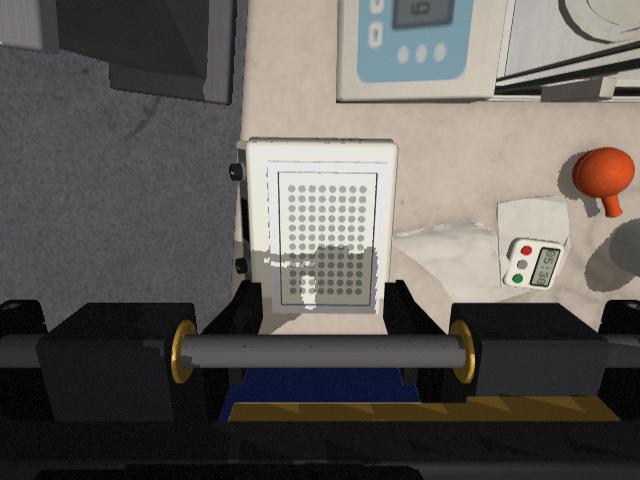

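The tray's rim is at about (267–390, 162–314), its far corners clear, its near edge in the gripper's shadow. Enlarging it.

```bash
python3 - <<'E'
from h import *
a=dict(np.load("w3.npz"))
f=a["frame"][130:330,235:415].astype(float)
f=255*np.clip(f/255,0,1)**1.6
I=cv2.resize(f.astype(np.uint8),None,fx=3,fy=3,interpolation=cv2.INTER_CUBIC)
cv2.imwrite("pics/w3c.png",I[:,:,::-1])
E
```

```text
(no output)
```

View pics/w3c.png

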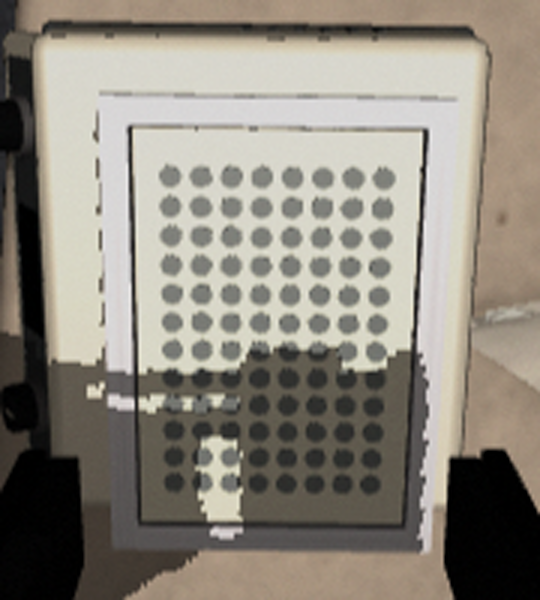

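Enlarged: rim corners at (99,98), (458,98), (432,550), (112,548) in the crop; outer wells at (170,177), (383,178), (371,484), (175,482).

>>> {"method": "play_rows", "body": {
  "motion": [
    [[-0.005, 0, 0.03, 0, 0, 0], [-0.01, 0, 0.05, 0, 0, 0], [-0.01, 0, 0.05, 0, 0, 0], [-0.01, 0, 0.05, 0, 0, 0], [-0.01, 0, 0.05, 0, 0, 0]]
  ]
}}

```text
time_s: 7.4
position: [0.4617, -0.2834, 0.2272]
tcp_rot: [[-0.134, 0.991, 0.001], [0.991, 0.134, -0.001], [-0.001, 0.001, -1.0]]
force: [0.4, 0.7, -0.2]
opening: 0.687
grasp_force: 0.0
```

```bash
python3 - <<'E'
from h import *
a=dict(np.load("w3.npz"))
g=lambda x,y:(235+x/3,130+y/3)
c=ray(a,[g(99,98),g(458,98),g(432,550),g(112,548)],.102)
print(c,c.mean(0));print([np.linalg.norm(c[i]-c[i-1]).round(4) for i in range(4)],[np.degrees(np.arctan2(*(c[i]-c[j])[1::-1])).round(2) for i,j in((1,0),(2,3))],[np.degrees(np.arctan2(-(c[i]-c[j])[0],(c[i]-c[j])[1])).round(2) for i,j in((0,3),(1,2))])
w=ray(a,[g(170,177),g(383,178),g(371,484),g(175,482)],.104);print("wells",w.mean(0),[np.linalg.norm(w[i]-w[i-1]).round(4) for i in range(4)])
d=imaging.capture("wrist");np.savez("w4.npz",**d)
s=bot.read_state();print(s["position"])
f=d["frame"][90:350,225:425].astype(float);f=255*np.clip(f/255,0,1)**1.6
cv2.imwrite("pics/w4c.png",cv2.resize(f.astype(np.uint8),None,fx=2.3,fy=2.3,interpolation=cv2.INTER_CUBIC)[:,:,::-1])
E
```

```text
[[ 0.408  -0.2308  0.102 ]
 [ 0.5101 -0.2176  0.102 ]
 [ 0.5282 -0.3619  0.102 ]
 [ 0.4244 -0.3747  0.102 ]] [ 0.4677 -0.2963  0.102 ]
[np.float64(0.1448), np.float64(0.103), np.float64(0.1455), np.float64(0.1046)] [np.float64(7.4), np.float64(6.99)] [np.float64(6.51), np.float64(7.14)]
wells [ 0.4674 -0.2952  0.104 ] [np.float64(0.0976), np.float64(0.0621), np.float64(0.0981), np.float64(0.0624)]
[ 0.4619 -0.2837  0.2276]
```

View pics/w4c.png

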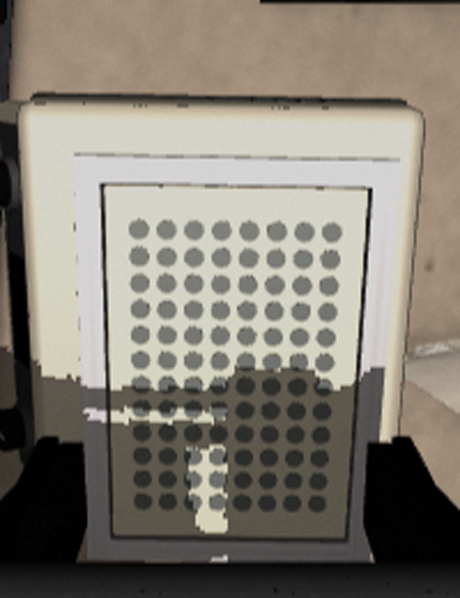

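Second view: rim far corners at (75,156), (400,158); wells at (139,230), (332,232), (318,503), (142,500).

```bash
python3 - <<'E'
from h import *
a=dict(np.load("w3.npz"));b=dict(np.load("w4.npz"))
g=lambda x,y:(235+x/3,130+y/3);k=lambda x,y:(225+x/2.3,90+y/2.3)
P=[(99,98),(458,98),(170,177),(383,178),(371,484),(175,482)];Q=[(75,156),(400,158),(139,230),(332,232),(318,503),(142,500)]
T=np.array([tri([a,b],[g(*p),k(*q)]) for p,q in zip(P,Q)]);print(T,"wells",T[2:].mean(0))
print("z102",ray(b,[k(75,156),k(400,158)],.102))
w=ray(b,[k(*q) for q in Q[2:]],.104);print(w.mean(0))
for th in(7,7.1):
    t=np.radians(th);c=np.array([.459,-.2242])  # mid far edge check
    m=ray(b,[k(75,156),k(400,158)],.102).mean(0)[:2];print(th,m+73e-3*np.array([np.sin(t),-np.cos(t)]))
print(totool([.42,-.02,.25]),totool([.541,.196,.2]))
E
```

```text
[[ 0.4084 -0.2302  0.104 ]
 [ 0.509  -0.2169  0.1074]
 [ 0.4302 -0.2518  0.0969]
 [ 0.4909 -0.2412  0.1142]
 [ 0.5055 -0.3432  0.0973]
 [ 0.4418 -0.3512  0.0963]] wells [ 0.4671 -0.2969  0.1012]
z102 [[ 0.4082 -0.2301  0.102 ]
 [ 0.5101 -0.217   0.102 ]]
[ 0.4673 -0.295   0.104 ]
7 [ 0.468 -0.296]
7.1 [ 0.4681 -0.296 ]
[ 0.2669 -0.0061 -0.0228] [0.4648 0.1427 0.0271]
```

>>> {"method": "play_rows", "body": {
  "motion": [
    [[0.04, -0.002, -0.02, 0, 0, 0], [0.08, -0.004, -0.02, 0, 0, 0], [0.12, -0.006, -0.02, 0, 0, 0], [0.16, -0.006, -0.02, 0, 0, 0], [0.2, -0.006, -0.02, 0, 0, 0], [0.24, -0.006, -0.02, 0, 0, 0], [0.28, 0, -0.02, 0, 0, 0], [0.32, 0.006, -0.02, 0, 0, 0]]
  ]
}}

```text
time_s: 8.12
position: [0.4245, 0.0358, 0.2479]
tcp_rot: [[-0.133, 0.991, 0.003], [0.991, 0.133, -0.001], [-0.001, 0.003, -1.0]]
force: [1.4, -0.3, -0.1]
opening: 0.689
grasp_force: 0.0
```

>>> {"method": "play_rows", "body": {
  "motion": [
    [[0.04, 0.01, 0.01, 0, 0, 0], [0.08, 0.02, 0.02, 0, 0, 0], [0.12, 0.045, 0.03, 0, 0, 0], [0.144, 0.08, 0.035, 0, 0, 0], [0.145, 0.12, 0.04, 0, 0, 0], [0.145, 0.137, 0.045, 0, 0, 0], [0.145, 0.137, 0.045, 0, 0, 0], [0.145, 0.137, 0.045, 0, 0, 0]]
  ]
}}

```text
time_s: 8.78
position: [0.5419, 0.1965, 0.2019]
tcp_rot: [[-0.134, 0.991, 0.001], [0.991, 0.134, 0.0], [0.0, 0.001, -1.0]]
force: [-0.0, -1.1, 0.2]
opening: 0.689
grasp_force: 0.0
```

```bash
python3 - <<'E'
from h import *
s=bot.read_state();R=np.array(s["tcp_rot"]);print(s["position"],np.degrees(np.arctan2(R[1,1],R[0,1])),totool([.5405,.1957,.061]))
E
```

```text
[0.5419 0.1965 0.2019] 7.706774588230779 [-0.0006 -0.0017  0.1409]
```

>>> {"method": "play_rows", "body": {
  "motion": [
    [[0, -0.001, 0.04, 0, 0, 0], [-0.001, -0.002, 0.08, 0, 0, 0], [-0.001, -0.002, 0.115, 0, 0, 0], [-0.001, -0.002, 0.135, 0, 0, 0], [-0.001, -0.002, 0.141, 0, 0, 0], [-0.001, -0.002, 0.141, 0, 0, 0], [-0.001, -0.002, 0.141, 0, 0, 0], [-0.001, -0.002, 0.141, 0, 0, 0]]
  ]
}}

```text
time_s: 9.45
position: [0.5405, 0.1947, 0.0624]
tcp_rot: [[-0.133, 0.991, 0.004], [0.991, 0.133, 0.001], [0.0, 0.004, -1.0]]
force: [-0.3, -0.4, -0.2]
opening: 0.689
grasp_force: 0.0
```

>>> {"method": "play_rows", "body": {
  "motion": [
    [[0, 0, 0, 0, 0, 0], [0, 0, 0, 0, 0, 0], [0, 0, 0, 0, 0, 0], [0, 0, 0, 0, 0, 0], [0, 0, 0, 0, 0, 0], [0, 0, 0, 0, 0, 0], [0, 0, 0, 0, 0, 0], [0, 0, 0, 0, 0, 0]]
  ],
  "fingers": 0.0
}}

```text
time_s: 10.12
position: [0.5396, 0.1946, 0.0602]
tcp_rot: [[-0.133, 0.991, 0.001], [0.991, 0.133, 0.0], [-0.0, 0.001, -1.0]]
force: [0.1, -0.8, 0.4]
opening: 0.225
grasp_force: 30.0
```

>>> {"method": "play_rows", "body": {
  "motion": [
    [[0, 0, -0.02, 0, 0, 0], [0, 0, -0.05, 0, 0, 0], [0, 0, -0.08, 0, 0, 0], [0, 0, -0.11, 0, 0, 0], [0, 0, -0.14, 0, 0, 0], [0, 0, -0.15, 0, 0, 0], [0, 0, -0.15, 0, 0, 0], [0, 0, -0.15, 0, 0, 0]]
  ]
}}

```text
time_s: 10.78
position: [0.5385, 0.1944, 0.2093]
tcp_rot: [[-0.133, 0.991, -0.001], [0.991, 0.133, -0.0], [-0.0, -0.002, -1.0]]
force: [-0.3, -0.2, -4.1]
opening: 0.226
grasp_force: 30.0
```

```bash
python3 - <<'E'
from h import *
s=bot.read_state();R=np.array(s["tcp_rot"]);print(s["position"],np.degrees(np.arctan2(R[1,1],R[0,1])),s["force"],s["moment"],totool([.42,.16,.21]),totool([.42,-.2,.22]),totool([.467,-.296,.23]))
E
```

```text
[0.5385 0.1944 0.2093] 7.652330836396819 [-0.2661 -0.1512 -4.1355] [-0.0928  0.0708 -0.0454] [-0.0183 -0.122  -0.0005] [-0.3751 -0.1699 -0.0104] [-0.4765 -0.1362 -0.0205]
```

>>> {"method": "play_rows", "body": {
  "motion": [
    [[-0.006, -0.04, -0.01, 0, 0, 0], [-0.012, -0.08, -0.015, 0, 0, 0], [-0.02, -0.12, -0.02, 0, 0, 0], [-0.06, -0.128, -0.02, 0, 0, 0], [-0.1, -0.134, -0.02, 0, 0, 0], [-0.14, -0.14, -0.02, 0, 0, 0], [-0.18, -0.146, -0.02, 0, 0, 0], [-0.22, -0.152, -0.02, 0, 0, 0]]
  ]
}}

```text
time_s: 11.45
position: [0.4159, -0.0447, 0.2282]
tcp_rot: [[-0.134, 0.991, -0.005], [0.991, 0.134, 0.002], [0.003, -0.004, -1.0]]
force: [0.7, 0.7, -2.7]
opening: 0.224
grasp_force: 30.0
```

>>> {"method": "play_rows", "body": {
  "motion": [
    [[-0.04, -0.003, 0, 0, 0, 0.1], [-0.08, -0.006, 0, 0, 0, 0.2], [-0.12, -0.008, 0, 0, 0, 0.4], [-0.16, -0.006, 0, 0, 0, 0.6], [-0.2, 0, 0, 0, 0, 0.7], [-0.235, 0.007, 0, 0, 0, 0.7], [-0.25, 0.013, 0, 0, 0, 0.7], [-0.254, 0.016, 0, 0, 0, 0.7]]
  ]
}}

```text
time_s: 12.12
position: [0.4677, -0.2965, 0.2273]
tcp_rot: [[-0.118, 0.993, -0.002], [0.993, 0.118, 0.001], [0.001, -0.002, -1.0]]
force: [-0.0, 0.3, -3.4]
opening: 0.226
grasp_force: 30.0
```

```bash
cat > st.py <<'E'
from h import *
s=bot.read_state();R=np.array(s["tcp_rot"]);print(s["position"],np.degrees(np.arctan2(R[1,1],R[0,1])),"F",s["force"],"M",s["moment"],"op",s["opening"]*87,totool([.467,-.2974,.170]))
E
python3 st.py
```

```text
[ 0.4677 -0.2965  0.2273] 6.7542475615086035 F [-0.0187  0.3119 -3.4048] M [-0.0844  0.0172  0.0121] op 19.619741540231303 [-0.0009 -0.0007  0.0573]
```

>>> {"method": "play_rows", "body": {
  "motion": [
    [[0, 0, 0.02, 0, 0, -0.2], [-0.001, -0.001, 0.04, 0, 0, -0.2], [-0.001, -0.001, 0.052, 0, 0, -0.2], [-0.001, -0.001, 0.057, 0, 0, -0.2], [-0.001, -0.001, 0.057, 0, 0, -0.2], [-0.001, -0.001, 0.057, 0, 0, -0.2]]
  ]
}}

```text
time_s: 12.62
position: [0.4663, -0.2933, 0.1724]
tcp_rot: [[-0.125, 0.992, -0.002], [0.992, 0.125, 0.002], [0.002, -0.002, -1.0]]
force: [1.1, -0.4, -2.3]
opening: 0.23
grasp_force: 30.0
```

```bash
python3 st.py; python3 - <<'E'
from h import *
d=imaging.capture("wrist");cv2.imwrite("pics/w5.png",d["frame"][:,:,::-1])
E
```

```text
[ 0.4663 -0.2933  0.1724] 7.191174585235526 F [ 1.0571 -0.3954 -2.3422] M [-0.0876  0.0135  0.0274] op 20.04231606612873 [-0.0041  0.0002  0.0024]
```

View pics/w5.png

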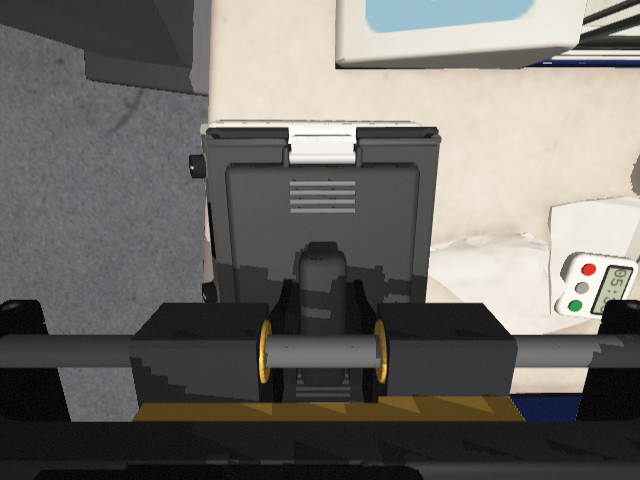

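The cover hangs level over the tray, its clip at (322,145). The TCP is about 4 mm off in y, so I correct that before touching down.

>>> {"method": "play_rows", "body": {
  "motion": [
    [[-0.004, 0, 0, 0, 0, 0], [-0.004, 0, 0, 0, 0, 0], [-0.004, 0, 0, 0, 0, 0], [-0.004, 0, 0, 0, 0, 0]]
  ]
}}

```text
time_s: 13.0
position: [0.4674, -0.2987, 0.1738]
tcp_rot: [[-0.124, 0.992, 0.001], [0.992, 0.124, -0.001], [-0.001, 0.001, -1.0]]
force: [-1.0, 0.5, -2.8]
opening: 0.226
grasp_force: 30.0
```

```bash
python3 st.py
```

```text
[ 0.4674 -0.2987  0.1738] 7.140669390762011 F [-0.9989  0.5348 -2.8316] M [-0.0447  0.0314 -0.0466] op 19.671236565557706 [ 0.0014 -0.0002  0.0038]
```

>>> {"method": "play_rows", "body": {
  "motion": [
    [[0, 0, 0, 0, 0, 0], [0, 0, 0, 0, 0, 0], [0, 0, 0, 0, 0, 0]]
  ]
}}

```text
time_s: 13.25
position: [0.4672, -0.2984, 0.1733]
tcp_rot: [[-0.124, 0.992, 0.0], [0.992, 0.124, -0.0], [-0.0, 0.0, -1.0]]
force: [0.9, 0.0, -2.9]
opening: 0.226
grasp_force: 30.0
```

>>> {"method": "play_rows", "body": {
  "motion": [
    [[0, 0, 0, 0, 0, 0]]
  ]
}}

```text
time_s: 13.33
position: [0.4672, -0.2984, 0.1733]
tcp_rot: [[-0.125, 0.992, -0.0], [0.992, 0.125, 0.0], [0.0, -0.0, -1.0]]
force: [0.3, 0.6, -2.7]
opening: 0.227
grasp_force: 30.0
```

>>> {"method": "play_rows", "body": {
  "motion": [
    [[0, 0, 0, 0, 0, 0]]
  ]
}}

```text
time_s: 13.42
position: [0.4672, -0.2984, 0.1732]
tcp_rot: [[-0.124, 0.992, -0.0], [0.992, 0.124, 0.0], [0.0, -0.0, -1.0]]
force: [-0.3, 0.5, -3.1]
opening: 0.227
grasp_force: 30.0
```

>>> {"method": "play_rows", "body": {
  "motion": [
    [[0, 0, 0, 0, 0, 0]]
  ]
}}

```text
time_s: 13.5
position: [0.4672, -0.2984, 0.1732]
tcp_rot: [[-0.125, 0.992, -0.0], [0.992, 0.125, 0.0], [0.0, -0.0, -1.0]]
force: [0.2, 0.3, -3.3]
opening: 0.227
grasp_force: 30.0
```

>>> {"method": "play_rows", "body": {
  "motion": [
    [[0.001, 0, 0.004, 0, 0, 0], [0.001, 0, 0.008, 0, 0, 0], [0.001, 0, 0.01, 0, 0, 0], [0.001, 0, 0.01, 0, 0, 0], [0.001, 0, 0.01, 0, 0, 0]]
  ]
}}

```text
time_s: 13.92
position: [0.467, -0.2973, 0.1629]
tcp_rot: [[-0.124, 0.992, -0.001], [0.992, 0.124, 0.001], [0.001, -0.0, -1.0]]
force: [0.1, 0.3, -2.8]
opening: 0.231
grasp_force: 30.0
```

>>> {"method": "play_rows", "body": {
  "motion": [
    [[0, 0, 0.001, 0, 0, 0], [0, 0, 0.002, 0, 0, 0], [0, 0, 0.003, 0, 0, 0], [0, 0, 0.003, 0, 0, 0]]
  ]
}}

```text
time_s: 14.25
position: [0.467, -0.2974, 0.1601]
tcp_rot: [[-0.124, 0.992, -0.0], [0.992, 0.124, 0.0], [0.0, -0.0, -1.0]]
force: [-0.1, -0.2, -2.9]
opening: 0.231
grasp_force: 30.0
```

>>> {"method": "play_rows", "body": {
  "motion": [
    [[0, 0, 0.001, 0, 0, 0], [0, 0, 0.002, 0, 0, 0], [0, 0, 0.002, 0, 0, 0], [0, 0, 0.002, 0, 0, 0]]
  ]
}}

```text
time_s: 14.58
position: [0.467, -0.2974, 0.1582]
tcp_rot: [[-0.125, 0.992, -0.0], [0.992, 0.125, 0.0], [0.0, -0.0, -1.0]]
force: [1.1, -0.2, -3.2]
opening: 0.226
grasp_force: 30.0
```

Hem at 98 mm with no contact force: it has gone round the rim. Continuing in small steps.

>>> {"method": "play_rows", "body": {
  "motion": [
    [[0, 0, 0.001, 0, 0, 0], [0, 0, 0.002, 0, 0, 0], [0, 0, 0.002, 0, 0, 0], [0, 0, 0.002, 0, 0, 0]]
  ]
}}

```text
time_s: 14.92
position: [0.467, -0.2973, 0.1561]
tcp_rot: [[-0.124, 0.992, -0.0], [0.992, 0.124, 0.0], [0.0, -0.0, -1.0]]
force: [0.6, 0.8, -1.8]
opening: 0.228
grasp_force: 30.0
```

>>> {"method": "play_rows", "body": {
  "motion": [
    [[0, 0, 0.001, 0, 0, 0], [0, 0, 0.002, 0, 0, 0], [0, 0, 0.002, 0, 0, 0], [0, 0, 0.002, 0, 0, 0]]
  ]
}}

```text
time_s: 15.25
position: [0.4671, -0.2973, 0.1543]
tcp_rot: [[-0.124, 0.992, -0.0], [0.992, 0.124, 0.0], [0.0, -0.0, -1.0]]
force: [-1.1, 1.6, -0.8]
opening: 0.228
grasp_force: 30.0
```

>>> {"method": "play_rows", "body": {
  "motion": [
    [[0, 0, 0.001, 0, 0, 0], [0, 0, 0.002, 0, 0, 0], [0, 0, 0.002, 0, 0, 0], [0, 0, 0.002, 0, 0, 0]]
  ]
}}

```text
time_s: 15.58
position: [0.4672, -0.2976, 0.1524]
tcp_rot: [[-0.124, 0.992, 0.0], [0.992, 0.124, -0.0], [-0.0, 0.0, -1.0]]
force: [0.0, 1.2, 1.5]
opening: 0.232
grasp_force: 30.0
```

```bash
python3 st.py
```

```text
[ 0.4672 -0.2976  0.1524] 7.149772173253378 F [0.0418 1.1862 1.548 ] M [ 0.2456  0.0783 -0.0144] op 20.199340134028365 [ 0.0002 -0.0002 -0.0176]
```

>>> {"method": "play_rows", "body": {
  "motion": [
    [[0, 0, 0.001, 0, 0, 0], [0, 0, 0.002, 0, 0, 0], [0, 0, 0.003, 0, 0, 0], [0, 0, 0.003, 0, 0, 0]]
  ]
}}

```text
time_s: 15.92
position: [0.4674, -0.2978, 0.1495]
tcp_rot: [[-0.124, 0.992, 0.001], [0.992, 0.124, -0.001], [-0.001, 0.001, -1.0]]
force: [-0.4, 1.2, 4.8]
opening: 0.227
grasp_force: 30.0
```

>>> {"method": "play_rows", "body": {
  "motion": [
    [[0, 0, 0.001, 0, 0, 0], [0, 0, 0.002, 0, 0, 0], [0, 0, 0.003, 0, 0, 0], [0, 0, 0.003, 0, 0, 0]]
  ]
}}

```text
time_s: 16.25
position: [0.4675, -0.2979, 0.1468]
tcp_rot: [[-0.124, 0.992, 0.001], [0.992, 0.124, -0.001], [-0.001, 0.001, -1.0]]
force: [-0.7, 1.1, 6.9]
opening: 0.231
grasp_force: 30.0
```

```bash
python3 st.py
```

```text
[ 0.4675 -0.2979  0.1468] 7.14587048348272 F [-0.7226  1.0975  6.8909] M [ 0.2207  0.1885 -0.0844] op 20.10969640058233 [ 0.0005 -0.0004 -0.0232]
```

>>> {"method": "play_rows", "body": {
  "motion": [
    [[0, 0, 0.001, 0, 0, 0], [0, 0, 0.002, 0, 0, 0], [0, 0, 0.003, 0, 0, 0], [0, 0, 0.003, 0, 0, 0]]
  ]
}}

```text
time_s: 16.58
position: [0.4676, -0.298, 0.1442]
tcp_rot: [[-0.124, 0.992, 0.001], [0.992, 0.124, -0.001], [-0.001, 0.001, -1.0]]
force: [-1.3, 1.1, 9.5]
opening: 0.228
grasp_force: 30.0
```

>>> {"method": "play_rows", "body": {
  "motion": [
    [[0, 0, 0.001, 0, 0, 0], [0, 0, 0.002, 0, 0, 0], [0, 0, 0.002, 0, 0, 0], [0, 0, 0.002, 0, 0, 0]]
  ]
}}

```text
time_s: 16.92
position: [0.4677, -0.298, 0.1427]
tcp_rot: [[-0.124, 0.992, 0.002], [0.992, 0.124, -0.002], [-0.002, 0.001, -1.0]]
force: [-0.9, 0.8, 10.1]
opening: 0.224
grasp_force: 30.0
```

>>> {"method": "play_rows", "body": {
  "motion": [
    [[0, 0, 0.001, 0, 0, 0], [0, 0, 0.002, 0, 0, 0], [0, 0, 0.002, 0, 0, 0], [0, 0, 0.002, 0, 0, 0]]
  ]
}}

```text
time_s: 17.25
position: [0.4678, -0.2979, 0.1399]
tcp_rot: [[-0.124, 0.992, 0.002], [0.992, 0.124, -0.001], [-0.002, 0.002, -1.0]]
force: [1.6, 1.3, 4.5]
opening: 0.227
grasp_force: 30.0
```

```bash
python3 st.py
```

```text
[ 0.4678 -0.2979  0.1399] 7.129792632001771 F [1.5585 1.286  4.5114] M [ 0.2501 -0.0298 -0.0707] op 19.775447610652076 [ 0.0006 -0.0007 -0.0301]
```

The force fell from 10 to 4.5 N: a clip passed. Pressing on until the ledge lands.

>>> {"method": "play_rows", "body": {
  "motion": [
    [[0, 0, 0.001, 0, 0, 0], [0, 0, 0.002, 0, 0, 0], [0, 0, 0.002, 0, 0, 0], [0, 0, 0.002, 0, 0, 0]]
  ]
}}

```text
time_s: 17.58
position: [0.4678, -0.2978, 0.1378]
tcp_rot: [[-0.124, 0.992, 0.002], [0.992, 0.124, -0.001], [-0.001, 0.002, -1.0]]
force: [0.2, 1.2, 5.6]
opening: 0.231
grasp_force: 30.0
```

>>> {"method": "play_rows", "body": {
  "motion": [
    [[0, 0, 0.001, 0, 0, 0], [0, 0, 0.002, 0, 0, 0], [0, 0, 0.002, 0, 0, 0], [0, 0, 0.002, 0, 0, 0]]
  ]
}}

```text
time_s: 17.92
position: [0.4678, -0.2978, 0.136]
tcp_rot: [[-0.125, 0.992, 0.002], [0.992, 0.125, -0.001], [-0.002, 0.002, -1.0]]
force: [-0.3, 3.3, 8.5]
opening: 0.226
grasp_force: 30.0
```

```bash
python3 st.py
```

```text
[ 0.4678 -0.2978  0.136 ] 7.154603647739808 F [-0.3489  3.2733  8.4503] M [ 0.0501  0.0191 -0.0219] op 19.670934886716477 [ 0.0004 -0.0007 -0.034 ]
```

>>> {"method": "play_rows", "body": {
  "motion": [
    [[0, 0, 0.001, 0, 0, 0], [0, 0, 0.002, 0, 0, 0], [0, 0, 0.002, 0, 0, 0], [0, 0, 0.002, 0, 0, 0]]
  ]
}}

```text
time_s: 18.25
position: [0.4678, -0.298, 0.1343]
tcp_rot: [[-0.125, 0.992, 0.002], [0.992, 0.125, -0.002], [-0.002, 0.002, -1.0]]
force: [-0.9, 1.8, 9.3]
opening: 0.227
grasp_force: 30.0
```

>>> {"method": "play_rows", "body": {
  "motion": [
    [[0, 0, 0.001, 0, 0, 0], [0, 0, 0.002, 0, 0, 0], [0, 0, 0.002, 0, 0, 0], [0, 0, 0.002, 0, 0, 0]]
  ]
}}

```text
time_s: 18.58
position: [0.4679, -0.2982, 0.1328]
tcp_rot: [[-0.125, 0.992, 0.002], [0.992, 0.125, -0.002], [-0.003, 0.002, -1.0]]
force: [-1.5, 2.3, 11.1]
opening: 0.229
grasp_force: 30.0
```

```bash
python3 st.py; python3 - <<'E'
from h import *
for c in("wrist","scene"):
    d=imaging.capture(c);np.savez(c+"6.npz",**d)
w=np.load("wrist6.npz")["frame"][90:330,180:460];s=np.load("scene6.npz")["frame"][130:250,340:460]
I=np.hstack([cv2.resize(w,None,fx=1.5,fy=1.5,interpolation=2),cv2.resize(s,(360,360),interpolation=2)])
cv2.imwrite("pics/c6.png",np.clip(I*1.6,0,255).astype(np.uint8)[:,:,::-1])
E
```

```text
[ 0.4679 -0.2982  0.1328] 7.174660753090465 F [-1.4696  2.2504 11.0653] M [-0.0056  0.2935 -0.0469] op 19.90341502575828 [ 0.0008 -0.0007 -0.0372]
```

View pics/c6.png

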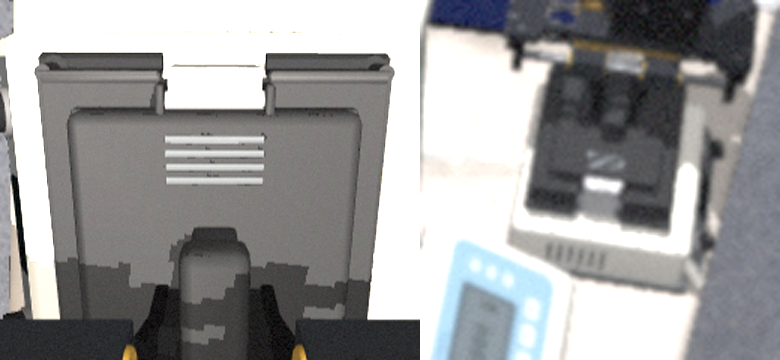

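The cover looks level with the clip seated flush at (215,85) in the left panel. One more small press, then ease up to zero load and test that the clips hold.

>>> {"method": "play_rows", "body": {
  "motion": [
    [[0, 0, 0.001, 0, 0, 0], [0, 0, 0.002, 0, 0, 0], [0, 0, 0.002, 0, 0, 0], [0, 0, 0.002, 0, 0, 0]]
  ]
}}

```text
time_s: 19.02
position: [0.4679, -0.2985, 0.1313]
tcp_rot: [[-0.125, 0.992, 0.002], [0.992, 0.125, -0.003], [-0.003, 0.002, -1.0]]
force: [-1.1, 2.1, 14.7]
opening: 0.228
grasp_force: 30.0
```

>>> {"method": "play_rows", "body": {
  "motion": [
    [[0, 0, -0.002, 0, 0, 0], [0, 0, -0.004, 0, 0, 0], [0, 0, -0.006, 0, 0, 0], [0, 0, -0.0075, 0, 0, 0], [0, 0, -0.0085, 0, 0, 0], [0, 0, -0.0085, 0, 0, 0], [0, 0, -0.0085, 0, 0, 0]]
  ]
}}

```text
time_s: 19.6
position: [0.4676, -0.2981, 0.1377]
tcp_rot: [[-0.125, 0.992, 0.001], [0.992, 0.125, -0.001], [-0.002, 0.001, -1.0]]
force: [0.6, -0.3, 1.1]
opening: 0.224
grasp_force: 30.0
```

>>> {"method": "play_rows", "body": {
  "motion": [
    [[0, 0, -0.001, 0, 0, 0], [0, 0, -0.002, 0, 0, 0], [0, 0, -0.002, 0, 0, 0], [0, 0, -0.002, 0, 0, 0]]
  ]
}}

```text
time_s: 19.93
position: [0.467, -0.2975, 0.1395]
tcp_rot: [[-0.125, 0.992, -0.0], [0.992, 0.125, -0.0], [0.0, -0.0, -1.0]]
force: [1.0, -1.6, 0.3]
opening: 0.23
grasp_force: 30.0
```

```bash
python3 st.py
```

```text
[ 0.467  -0.2975  0.1395] 7.158407581380732 F [ 0.9753 -1.6308  0.2557] M [-0.5405 -0.2201  0.0557] op 20.045356759126 [ 0.0002 -0.     -0.0305]
```

>>> {"method": "play_rows", "body": {
  "motion": [
    [[0, 0, -0.001, 0, 0, 0], [0, 0, -0.002, 0, 0, 0], [0, 0, -0.002, 0, 0, 0], [0, 0, -0.002, 0, 0, 0]]
  ]
}}

```text
time_s: 20.27
position: [0.467, -0.2974, 0.1414]
tcp_rot: [[-0.124, 0.992, -0.0], [0.992, 0.124, 0.0], [0.0, -0.0, -1.0]]
force: [1.1, -2.8, -3.1]
opening: 0.225
grasp_force: 30.0
```

>>> {"method": "play_rows", "body": {
  "motion": [
    [[0, 0, -0.001, 0, 0, 0], [0, 0, -0.002, 0, 0, 0], [0, 0, -0.002, 0, 0, 0], [0, 0, -0.002, 0, 0, 0]]
  ]
}}

```text
time_s: 20.6
position: [0.4666, -0.2971, 0.1434]
tcp_rot: [[-0.124, 0.992, -0.001], [0.992, 0.124, 0.001], [0.001, -0.001, -1.0]]
force: [1.0, -1.1, -6.1]
opening: 0.225
grasp_force: 30.0
```

```bash
python3 st.py
```

```text
[ 0.4666 -0.2971  0.1434] 7.146385712570862 F [ 0.9826 -1.0587 -6.0713] M [-0.6262 -0.1522 -0.0784] op 19.561818864958106 [-0.0003  0.0003 -0.0266]
```

It resists pulling, though with a moment about x. I'll go back to zero load, release, and look at both ends.

>>> {"method": "play_rows", "body": {
  "motion": [
    [[0, 0, 0.0015, 0, 0, 0], [0, 0, 0.003, 0, 0, 0], [0, 0, 0.004, 0, 0, 0], [0, 0, 0.004, 0, 0, 0]]
  ]
}}

```text
time_s: 20.93
position: [0.4669, -0.2972, 0.1398]
tcp_rot: [[-0.124, 0.992, -0.001], [0.992, 0.124, 0.001], [0.001, -0.0, -1.0]]
force: [-0.4, -1.6, -0.5]
opening: 0.226
grasp_force: 30.0
```

>>> {"method": "play_rows", "body": {
  "motion": [
    [[0, 0, 0, 0, 0, 0], [0, 0, 0, 0, 0, 0], [0, 0, 0, 0, 0, 0], [0, 0, 0, 0, 0, 0], [0, 0, -0.02, 0, 0, 0], [0, 0, -0.05, 0, 0, 0], [0, 0, -0.09, 0, 0, 0], [0, 0, -0.1, 0, 0, 0]]
  ],
  "fingers": 0.06
}}

```text
time_s: 21.6
position: [0.4694, -0.2993, 0.2452]
tcp_rot: [[-0.125, 0.992, 0.007], [0.992, 0.125, -0.007], [-0.007, 0.006, -1.0]]
force: [1.2, -1.3, 0.4]
opening: 0.672
grasp_force: 0.0
```

>>> {"method": "play_rows", "body": {
  "motion": [
    [[0.005, 0, -0.02, 0, 0, 0], [0.01, 0, -0.03, 0, 0, 0], [0.01, 0, -0.03, 0, 0, 0], [0.01, 0, -0.03, 0, 0, 0]]
  ]
}}

```text
time_s: 21.93
position: [0.4657, -0.2871, 0.2696]
tcp_rot: [[-0.125, 0.992, 0.0], [0.992, 0.125, -0.0], [-0.0, 0.0, -1.0]]
force: [1.1, 0.4, -0.1]
opening: 0.69
grasp_force: 0.0
```

```bash
python3 st.py; python3 - <<'E'
from h import *
d=imaging.capture("wrist");np.savez("w7.npz",**d)
w=d["frame"][110:330,240:420]
cv2.imwrite("pics/w7.png",np.clip(cv2.resize(w,(486,594),interpolation=2)*1.8,0,255).astype(np.uint8)[:,:,::-1])
for n in("cover","cover_handle","clip_left","clip_right"):print(n,[(q["at"],q["confidence"]) for q in finder.recognise("wrist",n)[:2]])
E
```

```text
[ 0.4657 -0.2871  0.2696] 7.184520328320804 F [ 1.0611  0.3631 -0.0774] M [-0.1115  0.0115  0.0241] op 60.02799979719571 [-0.0104 -0.      0.0996]
cover []
cover_handle [([0.4661, -0.2781, 0.1203], 0.92)]
clip_left [([0.4582, -0.2227, 0.1131], 0.93)]
clip_right [([0.4785, -0.3726, 0.1123], 0.79)]
```

View pics/w7.png

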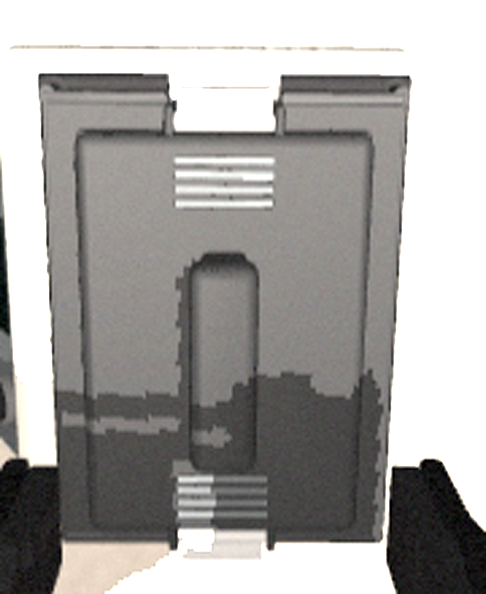

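The released cover sits straight over the tray with both clips in place at (222,110) and (215,545), flat-top corners at (77,131), (373,131), (355,530), (92,530). I'll check tilt and height numerically by fitting the earlier measured shape, and from a second view for the clips.

```bash
python3 - <<'E'
from h import *
from scipy.spatial.transform import Rotation as Ro
from scipy.optimize import least_squares
a=dict(np.load("w1.npz"));w=dict(np.load("w7.npz"))
t=np.radians(7.7);Y=np.array([[np.cos(t),-np.sin(t),0],[np.sin(t),np.cos(t),0],[0,0,1]])
qa=np.array([(250+x/2.5,120+y/2.5) for x,y in((82,82),(304,82),(304,388),(92,388))])
qw=np.array([(240+x/2.7,110+y/2.7) for x,y in((77,131),(373,131),(355,530),(92,530))])
M=np.array([[-45,66,0],[45,66,0],[45,-66,0],[-45,-66,0]])/1e3
def fit(d,q,x0,M):
    f=lambda p:(proj(d,M@(Y@Ro.from_rotvec(p[3:]).as_matrix()).T+p[:3])-q).ravel()
    return least_squares(f,x0+[0,0,0])
pa=fit(a,qa,[.541,.196,.04],M);pw=fit(w,qw,[.467,-.296,.12],M)
for p in(pa,pw):print(p.x[:3],"rot deg",np.degrees(p.x[3:]),"res",np.abs(p.fun).max())
# model by back-projection on z=.04, then fit
X=(ray(a,qa,.04)-[.5416,.1958,.04])@Y
pm=fit(w,qw,[.467,-.296,.12],X);print(pm.x[:3],np.degrees(pm.x[3:]),np.abs(pm.fun).max())
for c in ("wrist","top","scene"):
    imaging.capture(c)
    for n in("clip_left","clip_right","cover_handle"):print(c,n,[(q["at"],round(q["confidence"],2)) for q in finder.recognise(c,n)[:2]])
E
```

```text
[0.5418 0.1938 0.03  ] rot deg [-3.2467 -2.092   0.8359] res 1.7592749906379481
[ 0.4685 -0.2966  0.1123] rot deg [-2.5945  0.3832 -0.7535] res 0.5285985974909408
[ 0.4686 -0.2945  0.1204] [-0.1052  3.1724 -1.6732] 2.4239445184085184
wrist clip_left [([0.4603, -0.2222, 0.1139], 0.92), ([0.4629, -0.282, 0.1176], 0.21)]
wrist clip_right [([0.4753, -0.3738, 0.1143], 0.56)]
wrist cover_handle [([0.4651, -0.2778, 0.1219], 0.92)]
top clip_left [([0.4526, -0.2252, 0.1117], 0.59)]
top clip_right [([0.7732, 0.1163, 0.0778], 0.21)]
top cover_handle [([0.4686, -0.2507, 0.1181], 0.62)]
scene clip_left [([0.4616, -0.2164, 0.1026], 0.49)]
scene clip_right []
scene cover_handle [([0.4663, -0.2728, 0.1191], 0.6), ([0.4206, -0.2236, 0.0574], 0.38)]
```

The fit gives the flat top at 0.120 m, exactly home, and tilt within the measuring error (0.7° ± 1°). As a tactile check, I'll press lightly with shut fingers on each end of the handle bar and compare heights.

>>> {"method": "play_rows", "body": {
  "motion": [
    [[-0.02, 0, 0, 0, 0, 0], [-0.034, 0, 0.02, 0, 0, 0], [-0.034, 0, 0.045, 0, 0, 0], [-0.034, 0, 0.07, 0, 0, 0], [-0.034, 0, 0.085, 0, 0, 0], [-0.034, 0, 0.098, 0, 0, 0], [-0.034, 0, 0.098, 0, 0, 0], [-0.034, 0, 0.098, 0, 0, 0]]
  ],
  "fingers": 0.0
}}

```text
time_s: 23.45
position: [0.4699, -0.3211, 0.1713]
tcp_rot: [[-0.124, 0.992, -0.001], [0.992, 0.124, 0.001], [0.001, -0.001, -1.0]]
force: [-0.3, -0.3, 0.1]
opening: 0.165
grasp_force: 0.0
```

>>> {"method": "play_rows", "body": {
  "motion": [
    [[0, 0, 0.002, 0, 0, 0], [0, 0, 0.004, 0, 0, 0], [0, 0, 0.004, 0, 0, 0], [0, 0, 0.004, 0, 0, 0]]
  ]
}}

```text
time_s: 23.78
position: [0.4703, -0.3215, 0.1684]
tcp_rot: [[-0.125, 0.992, 0.001], [0.992, 0.125, -0.001], [-0.001, 0.001, -1.0]]
force: [-0.4, 0.6, 0.4]
opening: 0.01
grasp_force: 0.0
```

>>> {"method": "play_rows", "body": {
  "motion": [
    [[0, 0, 0.002, 0, 0, 0], [0, 0, 0.003, 0, 0, 0], [0, 0, 0.003, 0, 0, 0], [0, 0, 0.003, 0, 0, 0]]
  ]
}}

```text
time_s: 24.12
position: [0.47, -0.3212, 0.1647]
tcp_rot: [[-0.125, 0.992, -0.0], [0.992, 0.125, 0.0], [0.0, -0.0, -1.0]]
force: [-0.3, -0.4, 0.7]
opening: 0.004
grasp_force: 0.0
```

```bash
python3 st.py
```

```text
[ 0.47   -0.3212  0.1647] 7.15271593551998 F [-0.3015 -0.439   0.6971] M [-0.0594  0.0361 -0.0313] op 0.3392867295926249 [ 0.024  -0.     -0.0053]
```

Contact about to begin at z ≈ 0.1647, as expected for home. Pressing on.

>>> {"method": "play_rows", "body": {
  "motion": [
    [[0, 0, 0.002, 0, 0, 0], [0, 0, 0.003, 0, 0, 0], [0, 0, 0.003, 0, 0, 0], [0, 0, 0.003, 0, 0, 0]]
  ]
}}

```text
time_s: 24.45
position: [0.4704, -0.3216, 0.1621]
tcp_rot: [[-0.125, 0.992, 0.001], [0.992, 0.125, -0.001], [-0.001, 0.001, -1.0]]
force: [-0.2, 0.3, 3.5]
opening: 0.003
grasp_force: 1.7
```

>>> {"method": "play_rows", "body": {
  "motion": [
    [[0, 0, 0.002, 0, 0, 0], [0, 0, 0.003, 0, 0, 0], [0, 0, 0.003, 0, 0, 0], [0, 0, 0.003, 0, 0, 0]]
  ]
}}

```text
time_s: 24.78
position: [0.4706, -0.3219, 0.1598]
tcp_rot: [[-0.125, 0.992, 0.001], [0.992, 0.125, -0.002], [-0.002, 0.001, -1.0]]
force: [-0.6, -0.5, 8.0]
opening: 0.004
grasp_force: 3.9
```

```bash
python3 st.py
```

```text
[ 0.4706 -0.3219  0.1598] 7.158241877629195 F [-0.6307 -0.4753  8.04  ] M [-0.0635  0.1735 -0.0126] op 0.3717502597588034 [ 0.0248 -0.0005 -0.0103]
```

>>> {"method": "play_rows", "body": {
  "motion": [
    [[0, 0, -0.008, 0, 0, 0], [0, 0, -0.016, 0, 0, 0], [0.02, 0, -0.016, 0, 0, 0], [0.04, 0, -0.016, 0, 0, 0], [0.05, 0, -0.014, 0, 0, 0], [0.05, 0, -0.009, 0, 0, 0], [0.05, 0, -0.005, 0, 0, 0], [0.05, 0, -0.005, 0, 0, 0]]
  ]
}}

```text
time_s: 25.45
position: [0.464, -0.2719, 0.163]
tcp_rot: [[-0.124, 0.992, -0.0], [0.992, 0.124, 0.001], [0.001, -0.0, -1.0]]
force: [-0.4, 1.6, 2.7]
opening: 0.004
grasp_force: 1.0
```

>>> {"method": "play_rows", "body": {
  "motion": [
    [[0, 0, 0.002, 0, 0, 0], [0, 0, 0.003, 0, 0, 0], [0, 0, 0.003, 0, 0, 0], [0, 0, 0.003, 0, 0, 0]]
  ]
}}

```text
time_s: 25.78
position: [0.4641, -0.2721, 0.1611]
tcp_rot: [[-0.124, 0.992, 0.0], [0.992, 0.124, 0.0], [0.0, 0.0, -1.0]]
force: [0.0, 1.8, 5.4]
opening: 0.005
grasp_force: 2.8
```

>>> {"method": "play_rows", "body": {
  "motion": [
    [[0, 0, 0.002, 0, 0, 0], [0, 0, 0.002, 0, 0, 0], [0, 0, 0.002, 0, 0, 0], [0, 0, 0.002, 0, 0, 0]]
  ]
}}

```text
time_s: 26.12
position: [0.4643, -0.2725, 0.1597]
tcp_rot: [[-0.124, 0.992, 0.001], [0.992, 0.124, -0.001], [-0.001, 0.001, -1.0]]
force: [-0.6, 2.3, 8.1]
opening: 0.009
grasp_force: 4.2
```

```bash
python3 st.py
```

```text
[ 0.4643 -0.2725  0.1597] 7.118410460800019 F [-0.6328  2.2649  8.1107] M [0.3661 0.2554 0.0102] op 0.759397590880231 [-0.0251 -0.0004 -0.0103]
```

Both ends read the same (8.1 N at 0.1597 m, 8.0 N at 0.1598 m), so the cover is level and home with the clips snapped. Retracting.

>>> {"method": "play_rows", "body": {
  "motion": [
    [[0, 0, -0.01, 0, 0, 0], [0, 0, -0.03, 0, 0, 0], [0, 0, -0.06, 0, 0, 0], [0, 0, -0.09, 0, 0, 0], [0, 0, -0.1, 0, 0, 0], [0, 0, -0.1, 0, 0, 0], [0, 0, -0.1, 0, 0, 0], [0, 0, -0.1, 0, 0, 0]]
  ]
}}

```text
time_s: 26.78
position: [0.463, -0.2712, 0.2572]
tcp_rot: [[-0.124, 0.992, -0.002], [0.992, 0.124, 0.002], [0.002, -0.002, -1.0]]
force: [-0.4, -0.3, 0.5]
opening: 0.003
grasp_force: 0.0
```

```bash
python3 - <<'E'
from h import *
s=bot.read_state();print(s["position"],s["force"],s["time_s"])
for c in("wrist",):
    imaging.capture(c)
    for n in("clip_left","clip_right","cover_handle"):print(n,[(q["at"],round(q["confidence"],2)) for q in finder.recognise(c,n)[:1]])
print(bot.hand_in())
E
```

```text
[ 0.463  -0.2712  0.2572] [-0.41   -0.3358  0.5228] 26.7833
clip_left [([0.4587, -0.2212, 0.1148], 0.62)]
clip_right []
cover_handle [([0.4624, -0.2663, 0.1227], 0.93)]
the job is handed in; nothing more can be done
None
```

The cover is on the tray, level and at home height by touch, with both clips judged snapped from the force drop and equal end heights; the arm is clear and the job was handed in at about 27 s (no verdict returned).

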